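Short spin on the microcentrifuge

ROBOT

A 6-joint arm with a two-finger parallel gripper is mounted at the origin on the work surface. World frame = base frame: x ahead of the robot, y to its left, z up, the work surface at z = 0. Lengths are in mm, angles in degrees, forces in N, time in s.
With the tool pointing down it reaches from about 350 to 875 mm from the base axis. Payload 15.5 kg.
Tool frame: the origin (TCP) lies midway between the tips of the shut fingers; the grasp point (between the pads) lies 19 mm behind it; z points along the fingers, y is the direction in which the jaws open and shut (so a half turn about z gives the same grasp; the last joint's range is limited). The gripper opens to 85 mm and grips with 20 to 120 N. Pads are 22 mm wide; open, the fingers measure 114 mm over their backs; the gripper's body (76 mm by 85 mm) begins 54 mm behind the grasp point. The pads swing forward as they close: fully open they stand 13 mm farther back than shut.
Start: joints at [-78.524, 28.281, 77.091, -0, 74.628, -5.472], TCP at [182.192, -597.857, 231.277] pointing down, gripper open.
Joint ranges: [-166.48, 166.48], [-47.26, 123.95], [12.59, 153.08], [-70.14, 250.14], [6.76, 159.57], [-176.63, 176.63]. Speed limits (degrees/s): [108.29, 108.29, 147.25, 172.46, 172.46, 172.46].

INTERFACE

Orientations are given as a 3x3 rotation matrix whose columns are the frame's x, y, z axes.
In Python, from rig import ctrl, viewer gives the robot as it stands. The module is installed in compiled form; this text tells all that it offers.
- The arm moves only by the tool send_rows, never from a script. Its argument "plan" is a list of rows, each a list of 5 numbers: the closure, from -1 (fully open) to 1 (shut), so that 0 is half open, then the shift along the tool's x, y, z in mm, then the turn about the tool's z in degrees. In form: [[fingers, tx, ty, tz, spin], ...]. A call has 1 to 5 rows; each row is the pose to reach, as a shift and turn from the pose measured when the call began, along the tool's axes at that moment; what a row does not reach only later rows make up. A row lasts 1/8 s, in which the tool goes at most 62.5 mm and 10.7 degrees, less where a joint would pass 70% of its speed; a pose out of reach is approached as far as the arm can. A call with a gripper value outside its range is refused whole. The fingers move at their own pace and stop on an object; the grip force is fixed at half the most. Time passes only in rows, so rows that repeat a pose let the fingers close. It gives the time, the measured TCP pose, the force and the opening at its end, in the units of the state.
- ctrl.state(): the state, without advancing time (a new reading comes with each control period).
- viewer.snapshot(name): name is "side" or "top" or "wrist"; returns a dict with "frame" (384x512x3 uint8, red, green, blue), "camera_matrix" (3x3 intrinsics, pixels), "distortion" ([k1, k2, p1, p2, k3] as OpenCV has them; the pictures are not rectified), "eye" and "rotation" of the camera in the world; the wrist camera has in their place "tool_from_camera" (4x4, takes a point from camera to tool coordinates, whose origin is the TCP and whose axes are the flange's). Camera axes: x right, y up, looking along -z (the intrinsics and any distortion apply to the point x, -y, -z); pixel columns grow to the right and rows downward; lengths in mm; the calibration is good to about 2 mm. A picture is of the moment at which its call begins: read the wrist's pose just before it. There is no depth.
- ctrl.close_job(): hands the job in, once; it reports no verdict.
The state is a dict: "clock": time; "joint_pos": joint angles; "joint_velocities": joint speeds; "tau": joint torques, N m; "eef_pos": TCP position; "eef_rot": TCP orientation; "force": force on the tool from outside, world axes, zero at the start; "moment": the same for the moment, N m; "finger_gap": opening from 0.0 (shut) to 1.0 (fully open).
Only numpy, scipy, OpenCV 4.12 (cv2) and the standard library are available. Lean on these libraries where they do the work, as an engineer would, in place of code of your own. Each camera call takes 0.05 s, during which the arm holds its last target.

TASK

The microcentrifuge is loaded and its lid stands open: with the fingertips, gently push the lid fully shut, without slamming it. Then give the tubes a short spin: press the oblong short-spin key, between the round and the square key, keep it down for at least three seconds without forcing it, let go and draw back clear. Do not press the round or the square key, and leave everything standing around the machine where it is.

Things in the scene. Friction and masses are not known exactly. Their poses are not given: they have to be found in the camera images.
- centrifuge: fixed microcentrifuge, white, 230 mm wide (y), 275 deep (x), 130 high when shut; origin on the bench under its middle, x from its front to its back (hinge), y to its left. The front 85 mm is the control panel, rising to the back by 17.6 degrees: display at the left; right of it a row of three keys 42 mm apart: round start, oblong short-spin, square lid-release
- lid (a joint): lid hinge angle: 0 = fully shut, 0.6 to 1.0 rad = open at the start; the stiff hinge stays where it is left; about 2 N near the front edge pushes it shut
- lid_edge (a point): point on the lid's outer (upper) face, mid-width, 10 mm from its free front edge, 148 mm from the hinge; lid 206 mm wide, this face flat. Axes: x to the hinge, y along the hinge to the left, z out of the face. Shut: 130 mm above the bench
- lid_hinge (a point): point on the lid's hinge axis, mid-width, 112 mm above the bench; axes as lid_edge. The lid's outer face lies 18 mm further out along z than this axis
- short_key (a joint): short-spin key: the oblong one with round ends, 28 mm long up the slope, 14 wide, middle of the three keys, all the same black plastic; 6 mm proud of the panel; value 0 = up, 0.004 = fully down (m); moves square to the panel, starts to give at 1 N, is fully down at 5 N, springs back
- short_key_top (a point): centre of the short-spin key's top face; z out of the sloping panel, x up the slope, y to the left; moves with the key. With the lid shut, the lid's front edge stands 54 mm further back, its upper face 30 mm above this point
- start_key (a joint): start key: round, 24 mm across, nearest the display; 6 mm proud of the panel; value 0 = up, 0.004 = fully down (m); moves square to the panel, starts to give at 1 N, is fully down at 5 N, springs back
- start_key_top (a point): centre of the start key's top face, axes as short_key_top
- open_key (a joint): lid-release key: square, 20 mm, at the right end; 6 mm proud of the panel; value 0 = up, 0.004 = fully down (m); moves square to the panel, starts to give at 1 N, is fully down at 5 N, springs back
- open_key_top (a point): centre of the lid-release key's top face, axes as short_key_top
- tube_rack: blue tube rack, 210 x 90 mm, 120 high with its capped tubes, standing left of the centrifuge; origin at the centre of its underside
- standing_tube: clear capped tube, 35 mm across the cap, 114 high, standing upright just right of the centrifuge; origin at the centre of its foot
- tip_box: open box of pipette tips, 120 x 85 mm, about 85 high, right of the centrifuge; origin at the centre of its underside
- reagent_bottle: brown jar, 70 mm across, 125 high, behind on one side; origin at the centre of its foot
- wash_bottle: white wash bottle with a bent spout, 68 mm across, 203 high, behind on the other side; origin at the centre of its foot
- well_plate: flat white well plate, 127 x 85 mm, 14 high, lying beside the centrifuge's front; origin at the centre of its underside
- bench_timer: flat grey bench timer, 70 x 62 mm, 18 high, lying beside the centrifuge's front; origin at the centre of its underside
There are look-alikes about, which are no part of the job. Of the things that look like the standing_tube, take the one that is farthest to the robot's left at the start.

How it is judged:
By the outcome, as a careful person would: the job done as asked, in the order asked, and still so for the second after the job is handed in, with the robot touching nothing.
It also fails if it takes over 51 s, if anything falls off the work surface, if the arm or the gripper's body presses on something with over 40 N, if the wrist force passes 120 N, or if a joint passes its speed limit or range.

## Working session

There is one attempt and no reset: what is moved stays moved. The work goes in short steps, Python scripts to look and compute and a tool call to move; the robot and the scene stay as the last step left them, time stands still between calls to the robot, and variables do not carry over. Pictures are saved under pics/ and viewed, and the job is handed in when it is done.

Besides the shell and the picture viewer there is one more tool, called after "Request:" by a JSON object that holds its "api" and its "payload", one argument or row to a line. send_rows: Moves the arm, as the interface text tells. Its arguments: {"type":"object","properties":{"plan":{"type":"array","items":{"type":"array","items":{"type":"number"}}}},"required":["plan"]}

```bash
mkdir -p pics; cat > h.py <<'E'
import numpy as np, cv2
from rig import ctrl, viewer
def snap(n,f):
    s=ctrl.state(); d=viewer.snapshot(n)
    cv2.imwrite('pics/'+f,cv2.cvtColor(d['frame'],cv2.COLOR_RGB2BGR))
    if n=='wrist':
        T=np.eye(4);T[:3,:3]=s['eef_rot'];T[:3,3]=s['eef_pos']
        M=T@np.array(d['tool_from_camera']); d['eye']=M[:3,3]; d['rotation']=M[:3,:3]
    np.savez('pics/'+f+'.npz',K=d['camera_matrix'],D=d['distortion'],eye=d['eye'],R=d['rotation'],im=d['frame'])
    return d
def load(f): return np.load('pics/'+f+'.npz')
def ray(d,uv):
    p=cv2.undistortPoints(np.array([[uv]],float),np.array(d['K'],float),np.array(d['D'],float))[0,0]
    v=np.array(d['R'])@np.array([p[0],-p[1],-1.]); return np.array(d['eye']),v/np.linalg.norm(v)
def onz(d,uv,z):
    e,v=ray(d,uv); return e+v*(z-e[2])/v[2]
def tri(rs):
    A=np.zeros((3,3));b=np.zeros(3)
    for e,v in rs:
        P=np.eye(3)-np.outer(v,v);A+=P;b+=P@e
    x=np.linalg.solve(A,b); return x,[np.linalg.norm((np.eye(3)-np.outer(v,v))@(x-e)) for e,v in rs]
def proj(d,X):
    c=np.array(d['R']).T@(np.array(X,float)-np.array(d['eye']))
    p,_=cv2.projectPoints(np.array([[c[0],-c[1],-c[2]]]),np.zeros(3),np.zeros(3),np.array(d['K'],float),np.array(d['D'],float)); return p[0,0]
E
python3 - <<'E'
from h import *
for n in('side','top','wrist'):
    d=snap(n,n+'0.png'); print(n,d['eye'],d['camera_matrix'],np.round(d['rotation'],3).tolist())
print(ctrl.state())
E
```

```text
side [ 476.92013367 -775.41967997  697.63889665] [[442.11712118   0.         255.65514434]
 [  0.         442.11712118 191.30671852]
 [  0.           0.           1.        ]] [[0.982, 0.118, -0.146], [-0.188, 0.606, -0.773], [-0.003, 0.787, 0.617]]
top [ 361.40034095    8.07414688 1343.20706508] [[476.11100135   0.         251.24741988]
 [  0.         476.11100135 191.15605064]
 [  0.           0.           1.        ]] [[-0.115, 0.971, -0.211], [-0.993, -0.114, 0.02], [-0.004, 0.212, 0.977]]
wrist [ 248.32353431 -577.28875494  373.55396915] [[264.39709085   0.         259.67363359]
 [  0.         264.39709085 189.98717388]
 [  0.           0.           1.        ]] [[0.292, 0.921, 0.258], [-0.957, 0.281, 0.078], [-0.001, -0.27, 0.963]]
{'clock': 0.15, 'joint_pos': array([-7.85238822e+01,  2.83066114e+01,  7.71174818e+01,  2.59298597e-04,
        7.46279392e+01, -5.47290492e+00]), 'joint_velocities': array([ 2.16334341e-02, -7.30683585e-05, -1.13233995e-01, -7.96938291e-02,
       -7.27179681e-02, -4.00353820e-02]), 'tau': array([ 2.58953223e-03, -8.82536530e+01, -3.84068906e+01, -3.89303591e-05,
        7.08275053e-03, -3.63510821e-05]), 'eef_pos': array([ 182.1408797 , -597.59914952,  230.84709682]), 'eef_rot': array([[ 9.56564865e-01,  2.91519515e-01, -1.76405987e-04],
       [ 2.91519554e-01, -9.56564455e-01,  8.90849508e-04],
       [ 9.09563198e-05, -9.03581134e-04, -9.99999588e-01]]), 'force': array([ 0.02598008, -0.16253314,  0.3531413 ]), 'moment': array([-0.00545818,  0.01757239,  0.04487723]), 'finger_gap': 1.0002311615747315}
```

View pics/side0.png

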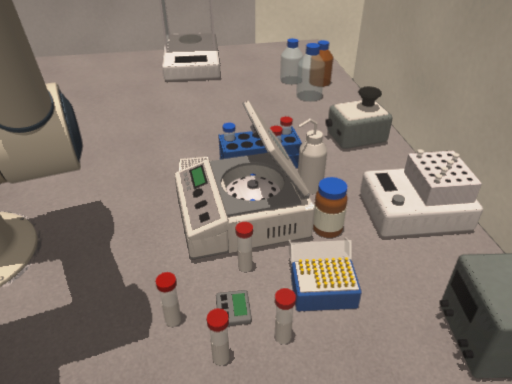

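View pics/top0.png

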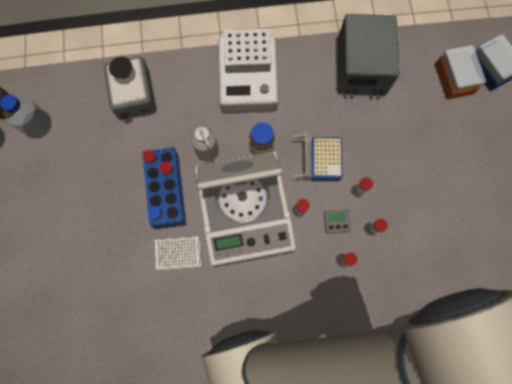

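View pics/wrist0.png

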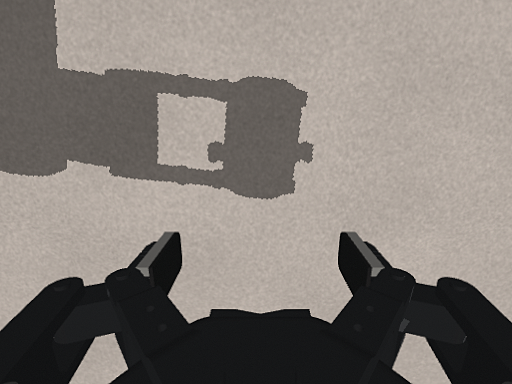

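Top: the centrifuge is at about (245,215) px, its keys near (250,241), (266,238) and (282,236), and the lid's free edge is at about row 160–185. Side: keys near (198,190), (200,204) and (205,216). I'll zoom in to get exact positions.

```bash
python3 - <<'E'
import cv2
a=cv2.imread('pics/top0.png')[140:275,185:310]; cv2.imwrite('pics/t0z.png',cv2.resize(a,None,fx=5.5,fy=4.4*1,interpolation=cv2.INTER_CUBIC) if 0 else cv2.resize(a,None,fx=4.4,fy=4.4,interpolation=cv2.INTER_CUBIC))
a=cv2.imread('pics/side0.png')[95:255,165:325]; cv2.imwrite('pics/s0z.png',cv2.resize(a,None,fx=3.7,fy=3.7,interpolation=cv2.INTER_CUBIC))
E
```

```text
(no output)
```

View pics/t0z.png

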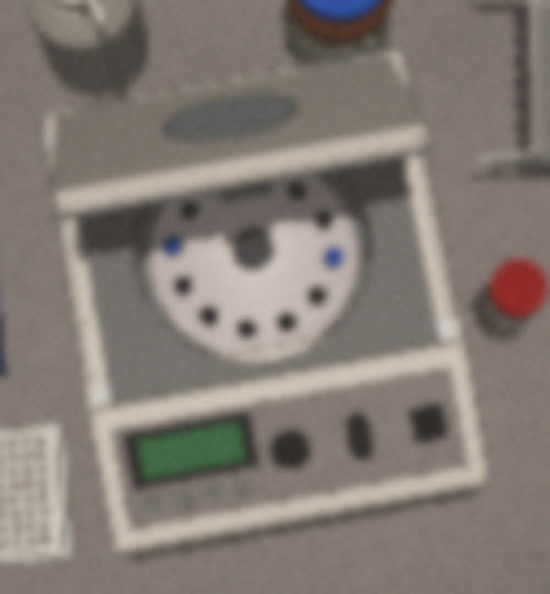

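View pics/s0z.png

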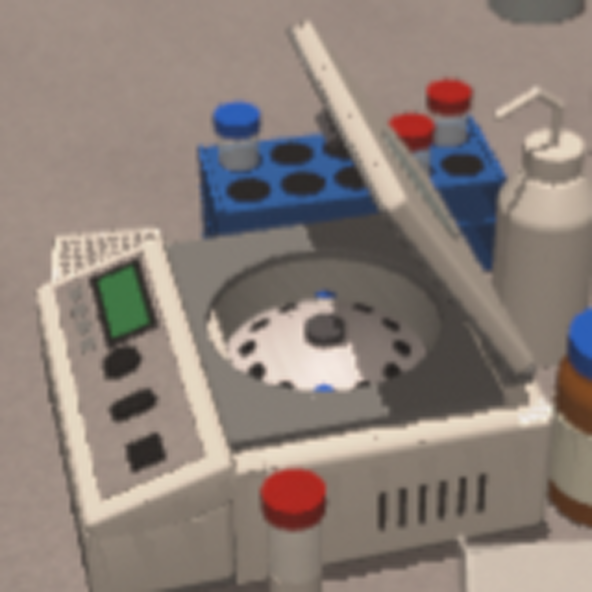

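```bash
python3 - <<'E'
from h import *
t=load('top0.png');s=load('side0.png')
T=lambda u,v:((u+.5)/4.4-.5+185,(v+.5)/4.4-.5+140)
S=lambda u,v:((u+.5)/3.7-.5+165,(v+.5)/3.7-.5+95)
np.set_printoptions(precision=1,suppress=True)
def refine(d,uv,r=5):
    g=cv2.cvtColor(d['im'],cv2.COLOR_RGB2GRAY).astype(float);u,v=map(int,np.round(uv))
    w=g[v-r:v+r+1,u-r:u+r+1]; W=np.clip(95-w,0,None); yy,xx=np.mgrid[v-r:v+r+1,u-r:u+r+1]
    return (xx*W).sum()/W.sum(),(yy*W).sum()/W.sum()
K=[]
for n,a,b in(('start',(291,449),(122,362)),('short',(359,437),(133,405)),('open',(428,422),(146,452))):
    a=refine(t,T(*a));b=refine(s,S(*b))
    x,e=tri([ray(t,a),ray(s,b)]);print(n,a,b,x,e,'top@100',onz(t,a,100),'side@100',onz(s,b,100));K.append((onz(t,a,100)+onz(s,b,100))/2)
d=K[2]-K[0];print(d,np.linalg.norm(d))
for n,a,b in(('freeR',(424,130),(392,205)),('freeL',(57,195),(297,30)),('frontR',(482,478),(90,522)),('frontL',(120,548),(42,290))):
    x,e=tri([ray(t,T(*a)),ray(s,S(*b))]);print(n,x,e)
y=(K[0]-K[2]);y[2]=0;y/=np.linalg.norm(y);xx=np.array([y[1],-y[0],0]);print('yaw',np.degrees(np.arctan2(xx[1],xx[0])))
E
```

```text
start (np.float64(250.48753964657908), np.float64(241.7104666968736)) (np.float64(197.22993688007213), np.float64(191.95671776375113)) [494.4  -0.1  96.9] [np.float64(1.4458979905043108), np.float64(1.445897990504258)] top@100 [495.5   0.  100. ] side@100 [492.9  -4.3 100. ]
short (np.float64(266.21966794380586), np.float64(238.7471264367816)) (np.float64(200.7717076700434), np.float64(204.05354558610708)) [497.8 -42.   95.9] [np.float64(1.050228270014463), np.float64(1.050228270014383)] top@100 [498.4 -41.8 100. ] side@100 [496.7 -47.2 100. ]
open (np.float64(281.9032581453634), np.float64(235.70225563909776)) (np.float64(203.87766450417053), np.float64(216.8075378436824)) [500.7 -83.9  95.7] [np.float64(1.3861204068242265), np.float64(1.3861204068241628)] top@100 [501.6 -83.5 100. ] side@100 [499.1 -89.1 100. ]
[  6.2 -84.2   0. ] 84.39174614239491
freeR [639.1 -90.7 246.4] [np.float64(3.8178223032688483), np.float64(3.817822303268952)]
freeL [625.4 109.8 246. ] [np.float64(4.72975617548767), np.float64(4.7297561754877995)]
frontR [ 466.1 -113.4   76.3] [np.float64(1.1654670172634387), np.float64(1.16546701726342)]
frontL [450.3 107.8  77.7] [np.float64(0.4246945201139596), np.float64(0.4246945201141008)]
yaw 4.197423964764494
```

```bash
cat >> h.py <<'E'
np.set_printoptions(precision=1,suppress=True)
def to(target,yaw=4.2):
    s=ctrl.state();R=s['eef_rot'];d=np.array(target)-s['eef_pos']
    y=np.degrees(np.arctan2(R[1,0],R[0,0]))
    return R.T@d, 'spin',y-yaw
E
python3 - <<'E'
from h import *
print(to([640,9,320]))
E
```

```text
(array([ 614.8, -446.9,  -88.7]), 'spin', np.float64(12.748951513862714))
```

Request:
{"api": "send_rows", "payload": {
  "plan": [
    [1,0,0,-50,0],
    [1,30,-20,-88,6],
    [1,80,-58,-88,12.7],
    [1,130,-94,-88,12.7],
    [1,180,-130,-88,12.7]
  ]
}}

```text
clock: 0.78
eef_pos: [317.2, -419.1, 318.9]
eef_rot: [[0.997, 0.074, -0.0], [0.074, -0.997, 0.001], [-0.0, -0.001, -1.0]]
force: [0.4, -0.3, -0.8]
finger_gap: 0.003
```

```bash
python3 - <<'E'
from h import *
print(to([640,9,320]), ctrl.state()['eef_pos'],ctrl.state()['force'],ctrl.state()['finger_gap'],ctrl.state()['eef_rot'])
E
```

```text
(array([ 353.4, -403.2,   -0.7]), 'spin', np.float64(0.021325852877115636)) [ 317.2 -419.1  318.9] [ 0.4 -0.3 -0.8] 0.0033807385462368217 [[ 1.   0.1 -0. ]
 [ 0.1 -1.   0. ]
 [-0.  -0.  -1. ]]
```

Request:
{"api": "send_rows", "payload": {
  "plan": [
    [1,24,-58,0,0],
    [1,48,-116,0,0],
    [1,72,-175,0,0],
    [1,95,-233,0,0],
    [1,119,-292,0,0]
  ]
}}

```text
clock: 1.4
eef_pos: [413.1, -121.7, 319.3]
eef_rot: [[0.997, 0.073, 0.0], [0.073, -0.997, 0.001], [0.0, -0.001, -1.0]]
force: [1.7, -0.4, -0.4]
finger_gap: -0.002
```

Request:
{"api": "send_rows", "payload": {
  "plan": [
    [1,20,-50,0,0],
    [1,35,-85,0,0],
    [1,35,-85,0,0]
  ]
}}

```text
clock: 1.78
eef_pos: [442.1, -32.2, 319.3]
eef_rot: [[0.997, 0.077, 0.0], [0.077, -0.997, 0.001], [0.0, -0.001, -1.0]]
force: [-0.4, -0.1, 0.2]
finger_gap: 0.001
```

```bash
python3 - <<'E'
from h import *
s=ctrl.state();print(s['eef_pos'],s['force'],s['joint_pos'])
d=snap('wrist','w1.png');print(d['eye'])
E
```

```text
[442.1 -32.2 319.3] [-0.4 -0.1  0.2] [-12.    8.3  93.3   0.1  78.4  73.6]
[511.  -26.8 462.1]
```

View pics/w1.png

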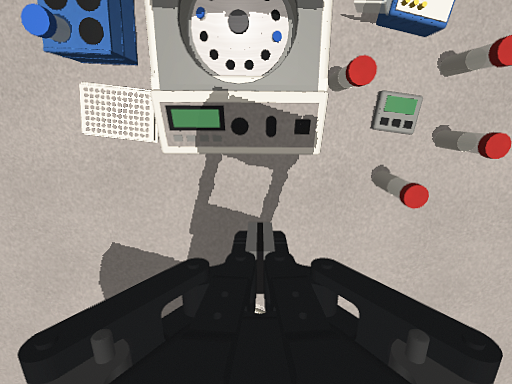

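The wrist view shows the keys at (240,126), (271,127) and (302,126). The oblong one is in the middle.

```bash
python3 - <<'E'
from h import *
d=load('w1.png')
t=load('top0.png');s=load('side0.png')
for n,w,a,b in(('start',(240,126.5),(250.5,241.7),(197.2,192)),('short',(271,126.5),(266.2,238.7),(200.8,204.1)),('open',(302,126.5),(281.9,235.7),(203.9,216.8))):
    print(n,onz(d,w,100),tri([ray(d,w),ray(t,a),ray(s,b)]))
p=ctrl.state()['eef_pos'];print(proj(d,p),proj(d,p+[0,0,19]),proj(d,p+[11,0,0]))
im=cv2.imread('pics/w1.png')[205:275,215:305];cv2.imwrite('pics/w1t.png',cv2.resize(im,None,fx=8,fy=8))
im=cv2.imread('pics/w1.png')[90:160,140:340];cv2.imwrite('pics/w1k.png',cv2.resize(im,None,fx=4,fy=4))
E
```

```text
start [495.5  -1.1 100. ] (array([494.7,  -0.5,  97. ]), [np.float64(0.7809269812864342), np.float64(1.2532844799819522), np.float64(1.8102787672333434)])
short [498.6 -42.4 100. ] (array([498.1, -42.2,  95.9]), [np.float64(0.49171873494923335), np.float64(0.9635902633857896), np.float64(1.279605000313415)])
open [501.9 -83.6 100. ] (array([501.1, -84.1,  95.8]), [np.float64(0.7189601142542538), np.float64(1.0398421019994784), np.float64(1.707971412758292)])
[262.4 238. ] [262.7 254.2] [263.9 220.7]
```

View pics/w1t.png

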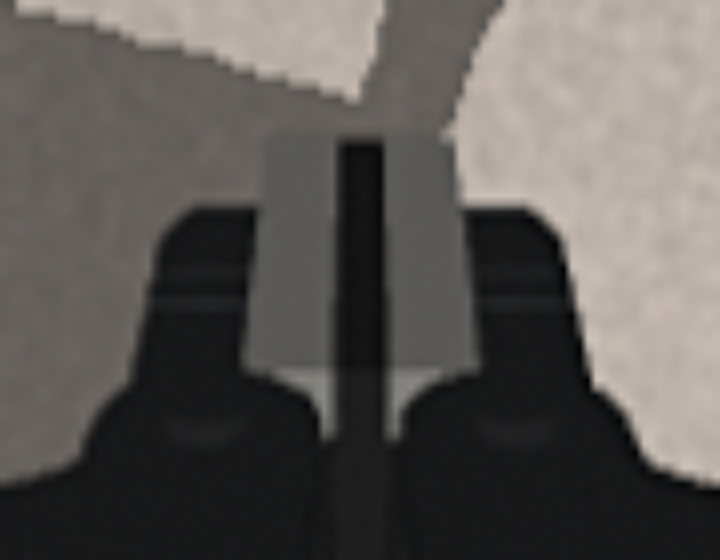

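View pics/w1k.png

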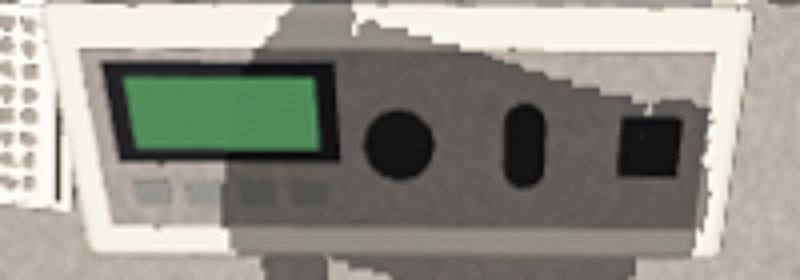

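Request:
{"api": "send_rows", "payload": {
  "plan": [
    [1,55,-7,0,0],
    [1,110,-15,0,0],
    [1,165,-23,15,0],
    [1,200,-28,35,0],
    [1,205,-28,45,0]
  ]
}}

```text
clock: 2.45
eef_pos: [645.1, 9.0, 272.1]
eef_rot: [[0.997, 0.075, -0.002], [0.075, -0.997, 0.001], [-0.002, -0.001, -1.0]]
force: [-0.6, -0.6, -0.3]
finger_gap: -0.004
```

Request:
{"api": "send_rows", "payload": {
  "plan": [
    [1,0,0,0,0],
    [1,0,0,0,0]
  ]
}}

```text
clock: 2.7
eef_pos: [644.5, 8.2, 272.8]
eef_rot: [[0.997, 0.074, -0.002], [0.074, -0.997, 0.001], [-0.002, -0.001, -1.0]]
force: [-0.3, -0.1, 0.4]
finger_gap: 0.0
```

```bash
python3 - <<'E'
from h import *
s=ctrl.state();print(s['eef_pos'],s['force'],to([643.7,10.8,262]))
d=snap('side','s2.png');im=cv2.imread('pics/s2.png')[20:260,150:390];cv2.imwrite('pics/s2z.png',cv2.resize(im,None,fx=2.5,fy=2.5,interpolation=cv2.INTER_CUBIC))
E
```

```text
[644.5   8.2 272.8] [-0.3 -0.1  0.4] (array([-0.6, -2.7, 10.8]), 'spin', np.float64(0.05424674157549347))
```

View pics/s2z.png

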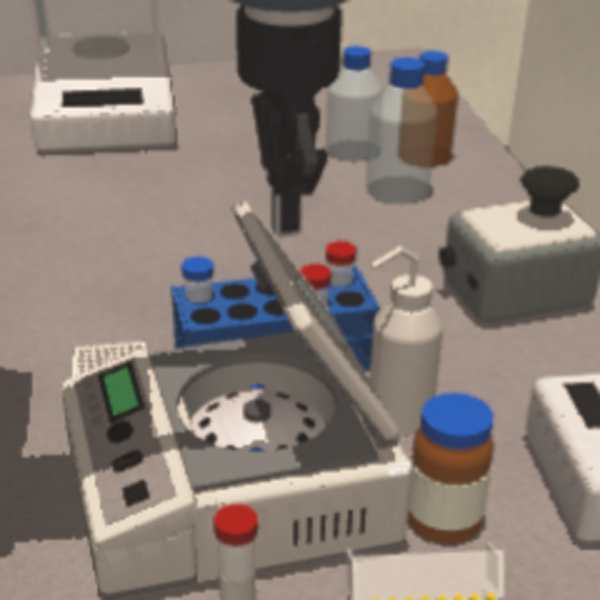

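The closed fingertips are at about (287,225) in the zoom, just behind the lid's free edge (240,205)–(305,305). I'll descend onto the outer face.

Request:
{"api": "send_rows", "payload": {
  "plan": [
    [1,0,-2,6,0],
    [1,0,-2,11,0],
    [1,0,-2,16,0],
    [1,0,-2,20,0],
    [1,0,-2,23,0]
  ]
}}

```text
clock: 3.38
eef_pos: [644.7, 10.3, 250.1]
eef_rot: [[0.997, 0.074, -0.001], [0.074, -0.997, 0.001], [-0.001, -0.001, -1.0]]
force: [0.9, 0.3, 2.8]
finger_gap: -0.001
```

Request:
{"api": "send_rows", "payload": {
  "plan": [
    [1,0,0,3,0],
    [1,0,0,6,0],
    [1,0,0,9,0]
  ]
}}

```text
clock: 3.75
eef_pos: [644.7, 10.4, 240.9]
eef_rot: [[0.997, 0.074, -0.001], [0.074, -0.997, 0.001], [-0.001, -0.001, -1.0]]
force: [0.6, -0.0, 3.0]
finger_gap: 0.002
```

```bash
python3 - <<'E'
from h import *
r=146.8
for th in np.arange(.936,-0.01,-.03):
    print(round(th,3), 'x %.1f z %.1f'%(706.3-(r*np.cos(th)-18*np.sin(th))+11, 112+r*np.sin(th)+18*np.cos(th)))
d=snap('side','s3.png');im=cv2.imread('pics/s3.png')[60:220,180:340];cv2.imwrite('pics/s3z.png',cv2.resize(im,None,fx=3.5,fy=3.5,interpolation=cv2.INTER_CUBIC))
E
```

```text
0.936 x 644.7 z 240.9
0.906 x 640.9 z 238.6
0.876 x 637.1 z 236.3
0.846 x 633.4 z 233.8
0.816 x 629.8 z 231.3
0.786 x 626.3 z 228.6
0.756 x 622.8 z 225.8
0.726 x 619.5 z 222.9
0.696 x 616.2 z 219.9
0.666 x 613.0 z 216.9
0.636 x 609.9 z 213.7
0.606 x 606.9 z 210.4
0.576 x 604.0 z 207.1
0.546 x 601.2 z 203.6
0.516 x 598.5 z 200.1
0.486 x 595.9 z 196.5
0.456 x 593.4 z 192.8
0.426 x 591.1 z 189.1
0.396 x 588.8 z 185.2
0.366 x 586.7 z 181.3
0.336 x 584.6 z 177.4
0.306 x 582.7 z 173.4
0.276 x 581.0 z 169.3
0.246 x 579.3 z 165.2
0.216 x 577.8 z 161.0
0.186 x 576.4 z 156.8
0.156 x 575.1 z 152.6
0.126 x 573.9 z 148.3
0.096 x 572.9 z 144.0
0.066 x 572.0 z 139.6
0.036 x 571.2 z 135.3
0.006 x 570.6 z 130.9
```

View pics/s3z.png

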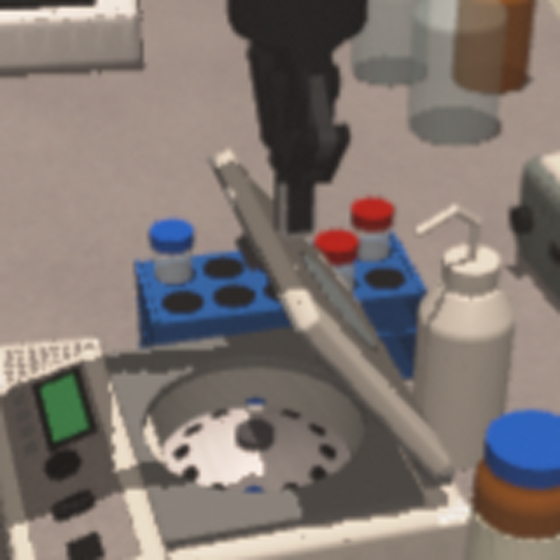

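Request:
{"api": "send_rows", "payload": {
  "plan": [
    [1,-3,0,3,0],
    [1,-7,0,5,0],
    [1,-11,0,7.5,0],
    [1,-14.5,0,10,0],
    [1,-18,0,12.5,0]
  ]
}}

```text
clock: 4.42
eef_pos: [626.3, 9.1, 227.9]
eef_rot: [[0.997, 0.074, -0.001], [0.074, -0.997, 0.001], [-0.001, -0.001, -1.0]]
force: [2.6, -0.2, 0.6]
finger_gap: 0.001
```

Request:
{"api": "send_rows", "payload": {
  "plan": [
    [1,-3.5,0,3,0],
    [1,-7,0,6,0],
    [1,-10,0,9,0],
    [1,-13,0,12,0],
    [1,-16,0,15,0]
  ]
}}

```text
clock: 5.05
eef_pos: [610.1, 7.9, 212.6]
eef_rot: [[0.997, 0.074, -0.001], [0.074, -0.997, 0.001], [-0.001, -0.001, -1.0]]
force: [0.1, 0.5, 2.0]
finger_gap: -0.003
```

Request:
{"api": "send_rows", "payload": {
  "plan": [
    [1,-3,0,3.5,0],
    [1,-6,0,7,0],
    [1,-9,0,10.5,0],
    [1,-11.5,0,14,0],
    [1,-14,0,17.5,0]
  ]
}}

```text
clock: 5.68
eef_pos: [595.9, 6.8, 194.9]
eef_rot: [[0.997, 0.074, -0.001], [0.074, -0.997, 0.001], [-0.001, -0.001, -1.0]]
force: [-0.4, 1.1, 1.6]
finger_gap: 0.0
```

```bash
python3 - <<'E'
from h import *
print(ctrl.state()['eef_pos'],ctrl.state()['force'])
d=snap('side','s4.png');im=cv2.imread('pics/s4.png')[80:240,165:325];cv2.imwrite('pics/s4z.png',cv2.resize(im,None,fx=3.5,fy=3.5,interpolation=cv2.INTER_CUBIC))
E
```

```text
[595.9   6.8 194.9] [-0.4  1.1  1.6]
```

View pics/s4z.png

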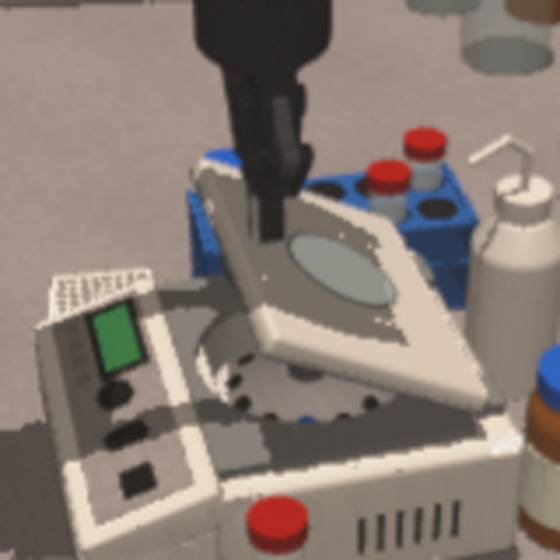

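The lid follows the fingertips and stands about half way down. I'll continue along the arc.

Request:
{"api": "send_rows", "payload": {
  "plan": [
    [1,-2.5,0,4,0],
    [1,-5,0,7.5,0],
    [1,-7.5,0,11.5,0],
    [1,-9.5,0,15.5,0],
    [1,-11.5,0,19.5,0]
  ]
}}

```text
clock: 6.35
eef_pos: [583.9, 6.0, 174.7]
eef_rot: [[0.997, 0.074, -0.002], [0.074, -0.997, 0.001], [-0.002, -0.001, -1.0]]
force: [1.6, 0.5, 0.9]
finger_gap: -0.003
```

Request:
{"api": "send_rows", "payload": {
  "plan": [
    [1,-2,0,4,0],
    [1,-4,0,8,0],
    [1,-5.5,0,12,0],
    [1,-6.5,0,15,0],
    [1,-7.5,0,18,0]
  ]
}}

```text
clock: 6.98
eef_pos: [576.2, 5.4, 156.5]
eef_rot: [[0.997, 0.074, -0.002], [0.074, -0.997, 0.001], [-0.002, -0.001, -1.0]]
force: [0.3, 0.9, 1.1]
finger_gap: 0.003
```

Request:
{"api": "send_rows", "payload": {
  "plan": [
    [1,-1,0,3,0],
    [1,-2,0,6,0],
    [1,-2.5,0,8,0],
    [1,-3,0,10,0],
    [1,-3.5,0,12,0]
  ]
}}

```text
clock: 7.6
eef_pos: [572.7, 5.1, 144.4]
eef_rot: [[0.997, 0.074, -0.002], [0.074, -0.997, 0.001], [-0.002, -0.001, -1.0]]
force: [1.2, -0.3, 1.9]
finger_gap: -0.002
```

Request:
{"api": "send_rows", "payload": {
  "plan": [
    [1,0,0,2,0],
    [1,-0.5,0,4,0],
    [1,-0.5,0,6,0],
    [1,-1,0,7.5,0],
    [1,-1,0,9,0]
  ]
}}

```text
clock: 8.22
eef_pos: [571.5, 5.1, 135.3]
eef_rot: [[0.997, 0.074, -0.002], [0.074, -0.997, 0.001], [-0.002, -0.001, -1.0]]
force: [-1.7, -0.5, 1.5]
finger_gap: 0.001
```

Request:
{"api": "send_rows", "payload": {
  "plan": [
    [1,0,0,1,0],
    [1,0,0,2,0],
    [1,0,0,3,0],
    [1,0,0,3.5,0],
    [1,0,0,4,0]
  ]
}}

```text
clock: 8.85
eef_pos: [571.6, 5.1, 131.3]
eef_rot: [[0.997, 0.074, -0.002], [0.074, -0.997, 0.001], [-0.002, -0.001, -1.0]]
force: [-1.3, 0.2, 1.3]
finger_gap: -0.003
```

Request:
{"api": "send_rows", "payload": {
  "plan": [
    [1,0,0,0.5,0],
    [1,0,0,1,0],
    [1,0,0,1.5,0]
  ]
}}

```text
clock: 9.22
eef_pos: [571.6, 5.1, 130.0]
eef_rot: [[0.997, 0.074, -0.002], [0.074, -0.997, 0.001], [-0.002, -0.001, -1.0]]
force: [-4.8, 0.2, 11.2]
finger_gap: -0.0
```

Request:
{"api": "send_rows", "payload": {
  "plan": [
    [1,0,0,0.5,0],
    [1,0,0,1,0]
  ]
}}

```text
clock: 9.48
eef_pos: [571.6, 5.1, 129.8]
eef_rot: [[0.997, 0.074, -0.002], [0.074, -0.997, 0.001], [-0.002, -0.001, -1.0]]
force: [-7.6, 0.3, 24.1]
finger_gap: 0.0
```

Lid is on its stop at z≈130, as given. I'll back off and check.

Request:
{"api": "send_rows", "payload": {
  "plan": [
    [1,0,0,-3,0],
    [1,0,0,-15,0],
    [1,-20,10,-40,0],
    [1,-60,35,-50,0],
    [1,-80,42,-50,0]
  ]
}}

```text
clock: 10.1
eef_pos: [494.1, -43.8, 181.3]
eef_rot: [[0.997, 0.074, -0.0], [0.074, -0.997, 0.0], [-0.0, -0.0, -1.0]]
force: [1.0, -0.7, -0.5]
finger_gap: 0.004
```

Request:
{"api": "send_rows", "payload": {
  "plan": [
    [1,-30,0,-10,0],
    [1,-70,0,-20,0],
    [1,-70,0,-20,0],
    [1,-70,0,-20,0]
  ]
}}

```text
clock: 10.6
eef_pos: [425.1, -49.1, 201.9]
eef_rot: [[0.997, 0.073, 0.001], [0.073, -0.997, -0.0], [0.001, 0.0, -1.0]]
force: [0.8, -0.1, 0.4]
finger_gap: -0.001
```

```bash
python3 - <<'E'
from h import *
print(ctrl.state()['eef_pos'],ctrl.state()['force'],to([490.5,-43,125]))
d=snap('side','s5.png');im=cv2.imread('pics/s5.png')[80:280,140:360];cv2.imwrite('pics/s5z.png',cv2.resize(im,None,fx=3,fy=3,interpolation=cv2.INTER_CUBIC))
d=snap('wrist','w5.png')
p=ctrl.state()['eef_pos'];print(proj(d:=load('w5.png'),[498,-43,100]))
E
```

```text
[425.1 -49.1 201.9] [ 0.8 -0.1  0.4] (array([65.6, -1.3, 76.9]), 'spin', np.float64(0.014701156455274145))
[259.3 111.6]
```

View pics/s5z.png

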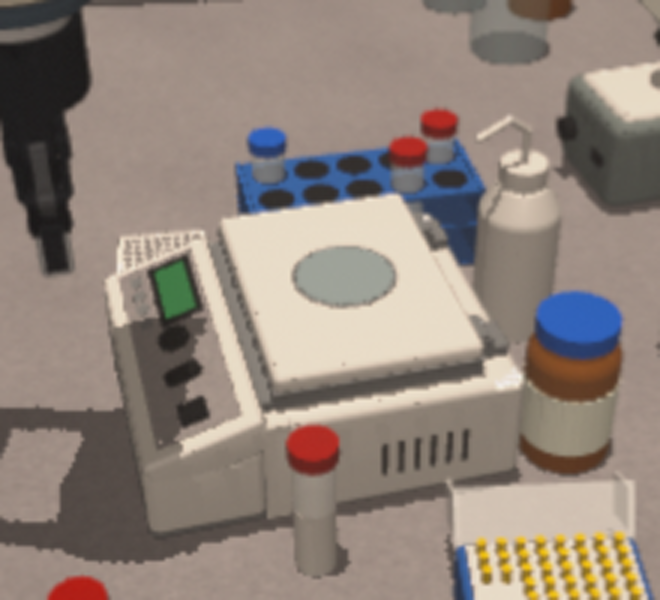

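View pics/w5.png

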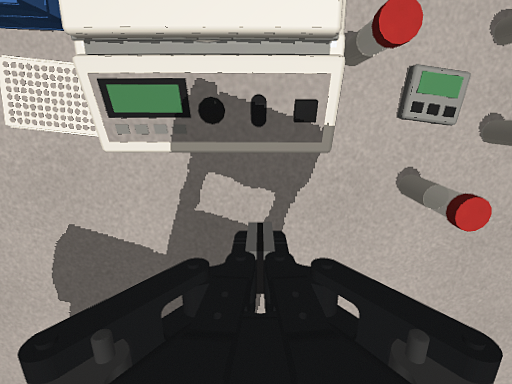

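Side: the lid is shut, and the tube, rack and boxes are unmoved. Wrist: the oblong key is at (259,110), about 1 mm left of the fingertip line. I'll approach it.

Request:
{"api": "send_rows", "payload": {
  "plan": [
    [1,35,-0.5,20,0],
    [1,60,-1,50,0],
    [1,65,-1,70,0],
    [1,65,-1,80,0],
    [1,65,-1,84,0]
  ]
}}

```text
clock: 11.32
eef_pos: [489.8, -43.1, 117.0]
eef_rot: [[0.997, 0.074, -0.0], [0.074, -0.997, 0.0], [-0.0, -0.0, -1.0]]
force: [-0.5, 0.2, 0.2]
finger_gap: 0.002
```

Request:
{"api": "send_rows", "payload": {
  "plan": [
    [1,0,0,0,0],
    [1,0,0,0,0]
  ]
}}

```text
clock: 11.58
eef_pos: [490.0, -43.3, 117.6]
eef_rot: [[0.997, 0.074, 0.001], [0.074, -0.997, -0.0], [0.001, 0.0, -1.0]]
force: [0.5, 0.5, -0.2]
finger_gap: -0.001
```

```bash
python3 - <<'E'
from h import *
print(ctrl.state()['eef_pos'],ctrl.state()['force'],to([490.5,-43,105]))
d=snap('side','s6.png');im=cv2.imread('pics/s6.png')[130:270,150:300];cv2.imwrite('pics/s6z.png',cv2.resize(im,None,fx=4,fy=4,interpolation=cv2.INTER_CUBIC))
d=snap('wrist','w6.png')
E
```

```text
[490.  -43.3 117.6] [ 0.5  0.5 -0.2] (array([ 0.5, -0.2, 12.6]), 'spin', np.float64(0.03939754645451732))
```

View pics/s6z.png

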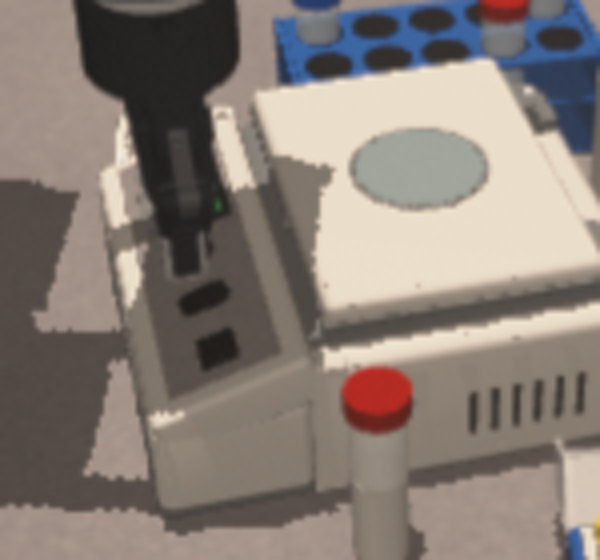

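View pics/w6.png

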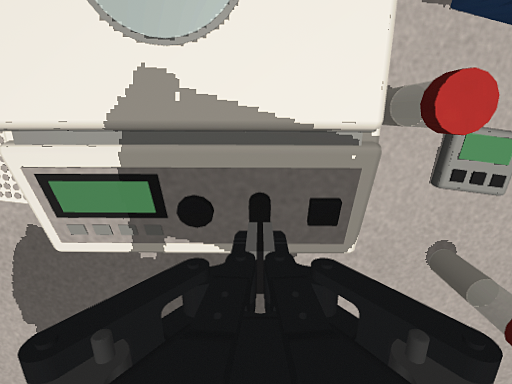

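Wrist: the oblong key (259,207) is directly ahead of the tips (260). Descending slowly.

Request:
{"api": "send_rows", "payload": {
  "plan": [
    [1,0,0,3,0],
    [1,0,0,6,0],
    [1,0,0,9,0],
    [1,0,0,11.5,0],
    [1,0,0,13.5,0]
  ]
}}

```text
clock: 12.3
eef_pos: [489.9, -43.2, 103.8]
eef_rot: [[0.997, 0.074, 0.0], [0.074, -0.997, -0.0], [0.0, 0.0, -1.0]]
force: [-0.5, -0.4, 0.4]
finger_gap: -0.0
```

Request:
{"api": "send_rows", "payload": {
  "plan": [
    [1,0,0,0.5,0],
    [1,0,0,1,0],
    [1,0,0,1.5,0],
    [1,0,0,1.5,0]
  ]
}}

```text
clock: 12.8
eef_pos: [490.0, -43.2, 102.3]
eef_rot: [[0.997, 0.074, 0.0], [0.074, -0.997, -0.0], [0.0, 0.0, -1.0]]
force: [0.2, -0.3, 0.3]
finger_gap: 0.001
```

Request:
{"api": "send_rows", "payload": {
  "plan": [
    [1,0,0,0.5,0],
    [1,0,0,1,0],
    [1,0,0,1,0]
  ]
}}

```text
clock: 13.18
eef_pos: [489.9, -43.2, 101.3]
eef_rot: [[0.997, 0.074, 0.0], [0.074, -0.997, 0.0], [0.0, -0.0, -1.0]]
force: [0.4, 0.0, -0.3]
finger_gap: -0.002
```

Request:
{"api": "send_rows", "payload": {
  "plan": [
    [1,0,0,0.5,0],
    [1,0,0,1,0],
    [1,0,0,1.5,0],
    [1,0,0,1.5,0]
  ]
}}

```text
clock: 13.68
eef_pos: [490.1, -43.2, 99.8]
eef_rot: [[0.997, 0.074, 0.0], [0.074, -0.997, -0.0], [0.0, 0.0, -1.0]]
force: [0.5, 0.5, 1.1]
finger_gap: -0.001
```

Request:
{"api": "send_rows", "payload": {
  "plan": [
    [1,0,0,0.5,0],
    [1,0,0,1,0],
    [1,0,0,1,0]
  ]
}}

```text
clock: 14.05
eef_pos: [490.2, -43.2, 98.9]
eef_rot: [[0.997, 0.074, 0.001], [0.074, -0.997, -0.0], [0.001, 0.0, -1.0]]
force: [1.8, 0.5, 3.1]
finger_gap: 0.004
```

Request:
{"api": "send_rows", "payload": {
  "plan": [
    [1,0,0,0.5,0],
    [1,0,0,1,0],
    [1,0,0,1,0]
  ]
}}

```text
clock: 14.42
eef_pos: [490.3, -43.2, 97.9]
eef_rot: [[0.997, 0.074, 0.001], [0.074, -0.997, -0.0], [0.001, 0.0, -1.0]]
force: [0.4, 0.2, 3.3]
finger_gap: -0.001
```

Request:
{"api": "send_rows", "payload": {
  "plan": [
    [1,0,0,0.5,0],
    [1,0,0,1,0],
    [1,0,0,1,0]
  ]
}}

```text
clock: 14.8
eef_pos: [490.5, -43.3, 96.9]
eef_rot: [[0.997, 0.074, 0.001], [0.074, -0.997, -0.0], [0.001, 0.0, -1.0]]
force: [2.3, 0.6, 5.1]
finger_gap: 0.001
```

Request:
{"api": "send_rows", "payload": {
  "plan": [
    [1,0,0,0.5,0],
    [1,0,0,0.5,0],
    [1,0,0,0.5,0]
  ]
}}

```text
clock: 15.18
eef_pos: [490.6, -43.3, 96.5]
eef_rot: [[0.997, 0.074, 0.002], [0.074, -0.997, -0.0], [0.001, 0.0, -1.0]]
force: [2.7, 0.5, 5.7]
finger_gap: 0.001
```

Request:
{"api": "send_rows", "payload": {
  "plan": [
    [1,0,0,0.5,0],
    [1,0,0,0.5,0],
    [1,0,0,0.5,0]
  ]
}}

```text
clock: 15.55
eef_pos: [490.7, -43.3, 96.1]
eef_rot: [[0.997, 0.074, 0.002], [0.074, -0.997, -0.0], [0.002, 0.0, -1.0]]
force: [2.1, 2.0, 7.5]
finger_gap: -0.002
```

Request:
{"api": "send_rows", "payload": {
  "plan": [
    [1,0,0,0.3,0],
    [1,0,0,0.3,0],
    [1,0,0,0.3,0],
    [1,0,0,0.3,0],
    [1,0,0,0.3,0]
  ]
}}

```text
clock: 16.18
eef_pos: [490.8, -43.3, 96.0]
eef_rot: [[0.997, 0.074, 0.002], [0.074, -0.997, -0.0], [0.002, 0.0, -1.0]]
force: [1.1, 0.4, 9.1]
finger_gap: 0.001
```

Fully down (9 N, motion stopped). Holding for about 4 s.

Request:
{"api": "send_rows", "payload": {
  "plan": [
    [1,0,0,0.2,0],
    [1,0,0,0.2,0],
    [1,0,0,0.2,0],
    [1,0,0,0.2,0],
    [1,0,0,0.2,0]
  ]
}}

```text
clock: 16.8
eef_pos: [490.8, -43.3, 96.0]
eef_rot: [[0.997, 0.074, 0.002], [0.074, -0.997, -0.0], [0.002, 0.0, -1.0]]
force: [1.1, 0.1, 9.4]
finger_gap: -0.0
```

Request:
{"api": "send_rows", "payload": {
  "plan": [
    [1,0,0,0.2,0],
    [1,0,0,0.2,0],
    [1,0,0,0.2,0],
    [1,0,0,0.2,0],
    [1,0,0,0.2,0]
  ]
}}

```text
clock: 17.42
eef_pos: [490.8, -43.3, 96.0]
eef_rot: [[0.997, 0.074, 0.002], [0.074, -0.997, -0.0], [0.002, 0.0, -1.0]]
force: [0.4, 0.8, 9.5]
finger_gap: -0.001
```

```bash
python3 - <<'E'
from h import *
print(ctrl.state()['eef_pos'],ctrl.state()['force'])
d=snap('side','s7.png');im=cv2.imread('pics/s7.png')[130:270,150:300];cv2.imwrite('pics/s7z.png',cv2.resize(im,None,fx=4,fy=4,interpolation=cv2.INTER_CUBIC))
E
```

```text
[490.8 -43.3  96. ] [0.4 0.8 9.5]
```

View pics/s7z.png

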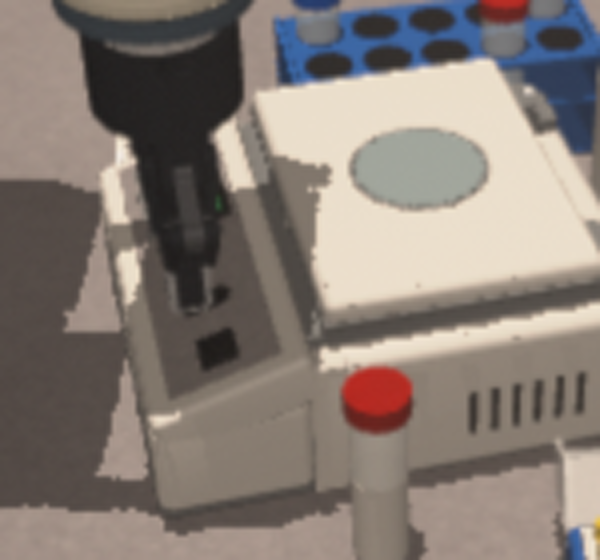

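The tips are on the oblong key, with the square key (217,348) clear. I'll keep holding.

Request:
{"api": "send_rows", "payload": {
  "plan": [
    [1,0,0,0.2,0],
    [1,0,0,0.2,0],
    [1,0,0,0.2,0],
    [1,0,0,0.2,0],
    [1,0,0,0.2,0]
  ]
}}

```text
clock: 18.1
eef_pos: [490.8, -43.3, 96.0]
eef_rot: [[0.997, 0.074, 0.003], [0.074, -0.997, -0.0], [0.003, 0.001, -1.0]]
force: [0.6, 0.4, 9.6]
finger_gap: -0.001
```

Request:
{"api": "send_rows", "payload": {
  "plan": [
    [1,0,0,0.2,0],
    [1,0,0,0.2,0],
    [1,0,0,0.2,0],
    [1,0,0,0.2,0],
    [1,0,0,0.2,0]
  ]
}}

```text
clock: 18.73
eef_pos: [490.8, -43.3, 96.0]
eef_rot: [[0.997, 0.074, 0.003], [0.074, -0.997, -0.0], [0.003, 0.001, -1.0]]
force: [-0.3, -0.9, 9.7]
finger_gap: -0.001
```

Request:
{"api": "send_rows", "payload": {
  "plan": [
    [1,0,0,0.2,0],
    [1,0,0,0.2,0],
    [1,0,0,0.2,0],
    [1,0,0,0.2,0],
    [1,0,0,0.2,0]
  ]
}}

```text
clock: 19.35
eef_pos: [490.8, -43.3, 96.0]
eef_rot: [[0.997, 0.074, 0.003], [0.074, -0.997, -0.0], [0.003, 0.001, -1.0]]
force: [1.9, 0.5, 10.8]
finger_gap: 0.001
```

Request:
{"api": "send_rows", "payload": {
  "plan": [
    [1,0,0,0.2,0],
    [1,0,0,0.2,0],
    [1,0,0,0.2,0],
    [1,0,0,0.2,0],
    [1,0,0,0.2,0]
  ]
}}

```text
clock: 19.98
eef_pos: [490.8, -43.2, 96.0]
eef_rot: [[0.997, 0.074, 0.003], [0.074, -0.997, -0.0], [0.003, 0.001, -1.0]]
force: [-0.1, 1.6, 9.8]
finger_gap: 0.0
```

Request:
{"api": "send_rows", "payload": {
  "plan": [
    [1,0,0,-3,0],
    [1,0,0,-8,0],
    [1,0,0,-20,0],
    [1,-5,0,-40,0],
    [1,-30,0,-70,0]
  ]
}}

```text
clock: 20.6
eef_pos: [461.0, -45.5, 166.8]
eef_rot: [[0.997, 0.074, 0.003], [0.074, -0.997, -0.0], [0.003, 0.001, -1.0]]
force: [-0.2, -0.6, 0.7]
finger_gap: 0.003
```

Request:
{"api": "send_rows", "payload": {
  "plan": [
    [1,-40,0,-20,0],
    [1,-60,0,-40,0],
    [1,-60,0,-40,0],
    [1,-60,0,-40,0]
  ]
}}

```text
clock: 21.1
eef_pos: [401.7, -50.0, 206.6]
eef_rot: [[0.997, 0.074, 0.004], [0.074, -0.997, -0.001], [0.004, 0.001, -1.0]]
force: [-0.2, -0.3, -0.3]
finger_gap: -0.002
```

```bash
python3 - <<'E'
from h import *
s=ctrl.state();print(s['clock'],s['eef_pos'],s['force'])
snap('side','s8.png');snap('top','t8.png')
a=cv2.imread('pics/s8.png');b=cv2.imread('pics/t8.png')
cv2.imwrite('pics/c8.png',np.hstack([cv2.resize(a[80:370,140:370],(400,504)),cv2.resize(b[100:300,130:400],(400,504*0+296)) if 0 else cv2.copyMakeBorder(cv2.resize(b[100:300,130:400],(400,296)),0,208,0,0,cv2.BORDER_CONSTANT)]))
E
```

```text
21.1 [401.7 -50.  206.6] [-0.2 -0.3 -0.3]
```

View pics/c8.png

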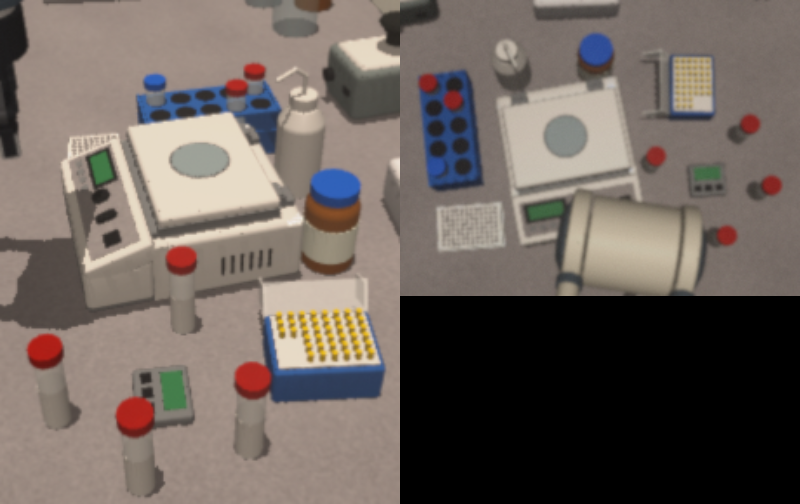

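The lid is shut, the key is released, nothing nearby has moved and the arm is clear. Handing in.

```bash
python3 -c "
from h import *
ctrl.close_job()"
```

```text
the job is handed in; nothing more can be done
```

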